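Scan a connecting rod from the parts crate

ROBOT

A 7-joint arm with a two-finger parallel gripper is mounted at the origin on the work surface. World frame = base frame: x ahead of the robot, y to its left, z up, the work surface at z = 0. Lengths are in m, angles in rad, forces in N, time in s.
With the tool pointing down it reaches from about 0.425 to 0.925 m from the base axis. Payload 6.8 kg.
Tool frame: the origin (TCP) lies midway between the tips of the shut fingers; the grasp point (between the pads) lies 19 mm behind it (bot.pinch_z is the distance from the TCP to the grasp point, in m); z points along the fingers, y is the line along which they close (so a half turn about z gives the same grasp; the last joint's range is limited). The gripper opens to 85 mm and grips with 20 to 120 N. Pads are 22 mm wide; open, the fingers measure 114 mm over their backs; the gripper's body (76 mm by 85 mm) begins 54 mm behind the grasp point. The pads swing forward as they close: fully open they stand 13 mm farther back than shut.
Start: joints at [-0.108, 0.477, 0.022, 1.555, -0.011, 1.109, -0.083], TCP at [0.675, 0, 0.231] pointing down, gripper open.
Joint ranges: [-2.96, 2.96], [-0.34, 2.1], [-1.41, 1.46], [0.24, 2.44], [-1.37, 4.51], [0.17, 1.92], [-2.96, 2.96]. Speed limits (rad/s): [2.39, 2.39, 3.14, 3.14, 3.14, 3.14, 3.14].

INTERFACE

Orientations are given as a unit quaternion [w, x, y, z].
In Python, from station import bot, imaging gives the robot as it stands. The module is installed in compiled form; this text tells all that it offers.
- The arm moves only by the tool carry_out, never from a script. Its argument "targets" is a list of rows, each a list of 5 numbers: the shift along the tool's x, y, z in cm, then the turn about the tool's z in degrees, then the opening, from -1 (shut) to 1 (fully open). In form: [[x, y, z, yaw, gripper], ...]. A call has 1 to 12 rows; each row shifts and turns the commanded pose from where the row before left it, along the tool's axes as they then stand; what a row does not reach is not made up. A row lasts 1/10 s, in which the tool goes at most 50 mm and 8.59 degrees, less where a joint would pass 70% of its speed; a pose out of reach is approached as far as the arm can. A call is refused whole if a number of a shift passes 5 or a number of a turn 8.59, either way. A call with a gripper value outside its range is refused whole. The fingers move at their own pace and stop on an object; "force" is the grip in N (left out, the last holds). Time passes only in rows, so rows that do not move let the fingers close. It gives the time, the measured TCP pose, the force, the opening and the grip force at its end, in the units of the state.
- bot.get_obs(): the state, without advancing time (a new reading comes with each control period).
- imaging.read_camera(name): name is "scene" or "side" or "wrist"; returns the picture (400x640x3 uint8, red, green, blue); there is no depth.
- imaging.calibration(name): a dict with "fx", "fy", "cx", "cy" (pixels), "k1" (the pictures are not rectified: a ray, as slopes to the right and down, at radius r is drawn at 1 + k1 r^2 times it, then the intrinsics apply), "extrinsics" (4x4, takes a point from world to camera coordinates). Camera axes: x right, y up, looking along -z (the intrinsics and any distortion apply to the point x, -y, -z); pixel columns grow to the right and rows downward; lengths in m; the calibration is good to about 2 mm. A picture is of the moment at which its call begins: read the wrist's pose just before it. calibration takes no time and is no camera call; for the wrist camera it gives the pose at the moment of the call.
- bot.hand_in(): hands the job in; it is judged then, once.
The state is a dict: "t": time; "q": joint angles; "joint_vel": joint speeds; "joint_torque": joint torques, N m; "eef_pos": TCP position; "tool_rot": TCP orientation; "contact_force": force on the tool from outside, world axes, zero at the start; "torque": the same for the moment, N m; "gripper_width": opening from 0.0 (shut) to 1.0 (fully open); "grasp_force": force on a finger pad.
Only numpy, scipy, OpenCV 4.12 (cv2) and the standard library are available. Lean on these libraries where they do the work, as an engineer would, in place of code of your own. Each camera call takes 0.05 s, during which the arm holds its last target. There are 200 camera calls.

TASK

Take the longer of the two connecting rods out of the parts crate and lay it flat in the middle of the black marker plate. Then pick up the hand scanner that stands on the rubber mat, aim its nose at the middle of the rod from about 25 cm away, looking down on it at a slant of roughly 35 degrees, hold it still there for at least one second, and stand it back upright in the middle of its mat. Set both down rather than dropping them, leave the other parts in the crate and do not knock anything else about.

Things in the scene. Friction and masses are not known exactly. Their poses are not given: they have to be found in the camera images.
- crate: fixed open blue plastic parts crate, 380 x 240 mm outside, walls 50 mm high and 4 mm thick, floor 4 mm thick, on the bench to the robot's left or right (the mat is on the other side). Origin: centre of its underside, x along its 380 mm side. Four loose parts lie in it roughly along its y, side by side about 68 mm apart, in changing order, and a bearing lies near its +x end
- conrod_long: the longer steel connecting rod, 154 mm long, 20 mm thick, 0.26 to 0.43 kg, lying flat, loose. Origin: under mid-beam; x along the rod from the big end (ring 52 mm across, 60 mm wide over its bolt bosses, centre at x = -56 mm) to the small end (32 mm ring, centre at x = 56 mm); z square to its flat face. The straight beam (x = -32 to 41 mm, 20 mm wide, 18 mm high) is the place to grip
- conrod_long_mid (a point): middle of the long rod's beam, at half its thickness (10 mm above its underside); axes as the body's
- conrod_short: the shorter steel connecting rod, same shape, 104 mm long, 44 mm wide over all, 18 mm thick, loose; stays in the crate. Origin: underside, mid-beam; x towards the small end
- axle: wheel axle in the crate: 17 mm shaft with a hexagon head and nut (24 mm across flats), 163 mm long, loose; stays there. Origin: underside, about mid-length, x along it
- footpeg: aluminium footpeg in the crate, 113 x 34 x 21 mm, loose; stays there. Origin: underside, about mid-length, x along it
- bearing: steel ball bearing in the crate, 47 mm across, 14 mm high, loose, lying flat; stays there. Origin: centre of its underside
- plate: black square marker plate with white dots, fixed, 180 x 180 x 12 mm, lying on the bench ahead of the robot; flat top 12 mm above its origin. Origin: centre of its underside
- mat: grey rubber mat, fixed, 170 x 150 x 5 mm, on the bench on the other side from the crate; top 5 mm above its origin. Origin: centre of its underside
- scanner: dark pistol-shaped hand scanner, 172 mm high, 0.47 to 0.66 kg, loose, standing on its battery foot (104 x 74 mm) on the mat like a cordless drill. Origin: under the foot; z up; it looks along its +x. Box-shaped head on top: x = -59 to 71, z = 118 to 172 mm, flat sides 56 mm apart in y (58 mm at the silver nose, x over 51 mm); grip these from above. Centre of mass near z = 99 mm
- scanner_lens (a point): middle of the scanner's nose, 75 mm ahead of and 145 mm above the scanner's origin; its x axis is the line of sight (axes as the scanner's). The aim is judged from this point
- scanner_grip (a point): point in the scanner's head, 148 mm straight above its origin, where the head can be gripped across y; axes as the scanner's
- spray_can: white spray can with a blue cap, 52 mm across, 177 mm high, loose, upright on the bench beyond the mat; leave it. Origin: centre of its underside
- oil_bottle: white plastic bottle, 64 mm across, 170 mm high, loose, upright towards the back of the bench; leave it. Origin: centre of its underside
- tape_roll: roll of tape, 90 mm across, 25 mm high, loose, lying flat behind the plate; leave it. Origin: centre of its underside
- screwdriver: screwdriver, 200 mm long, loose, lying on the bench beside the mat; leave it. Origin: underside, about mid-length
Mind the look-alikes: they are no part of the job. Leave any blue or orange look-alike of the conrod_long alone.

How it is judged:
By the outcome, as a careful person would: the job done as asked, in the order asked, and still so for the second after the job is handed in, with the robot touching nothing.
It also fails if it takes over 58 s, if anything falls off the work surface, if the arm or the gripper's body presses on something with over 40 N, if the wrist force passes 120 N, or if a joint passes its speed limit or range.

## Working session

There is one attempt and no reset: what is moved stays moved. The work goes in short steps, Python scripts to look and compute and a tool call to move; the robot and the scene stay as the last step left them, time stands still between calls to the robot, and variables do not carry over. Pictures are saved under pics/ and viewed, at most 10 in all, crops included, and the job is handed in when it is done.

Besides the shell and the picture viewer there is one more tool, called by a JSON object that holds its "op" and its "data", one argument or row to a line. carry_out: Moves the arm, as the interface text tells. Its arguments: {"type":"object","properties":{"targets":{"type":"array"},"force":{"type":"number"}},"required":["targets"]}

```bash
mkdir -p pics
python3 - <<'E'
from station import bot, imaging
import cv2
for n in ("scene","side","wrist"):
    im=imaging.read_camera(n); cv2.imwrite(f"pics/{n}0.png",im[:,:,::-1])
    c=imaging.calibration(n); print(n,{k:(v if k!="extrinsics" else v.round(3).tolist()) for k,v in c.items()})
a=[cv2.imread(f"pics/{n}0.png") for n in("scene","side")]
cv2.imwrite("pics/both.png",cv2.resize(cv2.vconcat(a),None,fx=.75,fy=.75))
print(bot.get_obs(),bot.pinch_z)
E
```

```text
scene {'fx': 375.46481189791905, 'fy': 375.46481189791905, 'cx': 315.58287360514646, 'cy': 202.6234275751957, 'k1': -0.08630191261729522, 'extrinsics': [[-0.204, 0.979, 0.012, 0.072], [-0.765, -0.167, 0.622, 0.319], [0.61, 0.118, 0.783, -1.293], [0.0, 0.0, 0.0, 1.0]]}
side {'fx': 465.4236400759806, 'fy': 465.4236400759806, 'cx': 324.96886096524673, 'cy': 196.79820389080754, 'k1': 0.02237027811786863, 'extrinsics': [[0.922, -0.387, 0.001, -0.465], [0.263, 0.629, 0.732, -0.207], [-0.284, -0.674, 0.682, -1.169], [0.0, 0.0, 0.0, 1.0]]}
wrist {'fx': 358.3207562213538, 'fy': 358.3207562213538, 'cx': 319.03267659107473, 'cy': 207.9385086303207, 'k1': -0.03272376921806466, 'extrinsics': [[1.0, 0.001, -0.001, -0.675], [-0.002, 0.945, -0.326, 0.043], [0.0, 0.326, 0.945, -0.381], [0.0, 0.0, 0.0, 1.0]]}
{'t': 0.15, 'q': array([-0.10806558,  0.47762159,  0.02237915,  1.55620811, -0.01151697,
        1.1092673 , -0.08308445]), 'joint_vel': array([-0.00112499, -0.00232656,  0.00243347, -0.00402283, -0.00021729,
        0.00125922,  0.00165966]), 'joint_torque': array([ 1.55385478e-03, -5.96924365e+01,  1.60940632e+00, -2.81490952e+01,
        1.26662746e-02,  6.56643446e-03,  5.58682734e-05]), 'eef_pos': array([ 6.74558858e-01, -4.32254889e-05,  2.30548904e-01]), 'tool_rot': array([-4.51439813e-04,  7.07119815e-01,  7.07093412e-01, -5.19073751e-04]), 'contact_force': array([ 0.07732389, -0.13585412,  0.98891366]), 'torque': array([ 0.00014773, -0.03987223, -0.01257787]), 'grasp_force': 0.0, 'gripper_width': 0.9989731515593097} 0.0187
```

View pics/scene0.png

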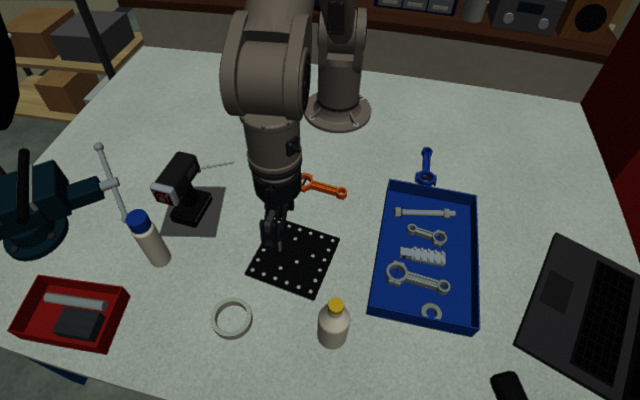

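View pics/side0.png

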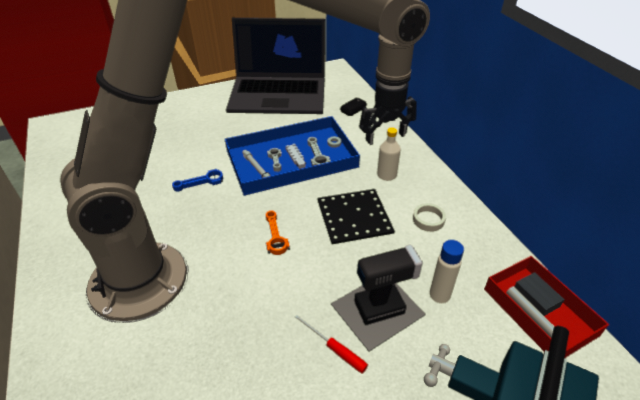

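The scene view shows the crate at (425,255), holding the axle (425,212), a rod (427,235), the footpeg (423,255), a bigger rod (418,278) and the bearing (431,311). The orange (325,187) and blue (427,167) look-alikes lie outside it. The plate is at (293,260), and the scanner on its mat at (190,195) looks towards the lower left. The side view agrees, with the scanner at (385,285).

There are two candidate rods in the crate. The one at (418,278), next to the bearing, is about 50 px long and the one at (427,235) about 35 px, so the former fits the long rod. I'll confirm that in a crop.

Run:
```python
import cv2,numpy as np
s=cv2.imread("pics/scene0.png"); d=cv2.imread("pics/side0.png")
def crop(im,x0,y0,w,h,W,H):
    o=cv2.resize(im[y0:y0+h,x0:x0+w],(W,H),interpolation=cv2.INTER_CUBIC)
    k=W/w
    for v in range((x0+19)//20*20,x0+w,20): cv2.putText(o,str(v),(int((v-x0+.5)*k),10),0,.35,(0,255,255)); cv2.line(o,(int((v-x0+.5)*k),12),(int((v-x0+.5)*k),18),(0,255,255))
    for v in range((y0+19)//20*20,y0+h,20): cv2.putText(o,str(v),(0,int((v-y0+.5)*k)),0,.35,(0,255,255)); cv2.line(o,(24,int((v-y0+.5)*k)),(30,int((v-y0+.5)*k)),(0,255,255))
    return cv2.convertScaleAbs(o,alpha=1.4,beta=15)
cv2.imwrite("pics/c1.png",np.hstack([crop(s,365,170,130,195,400,600),crop(d,220,110,130,195,400,600)]))
cv2.imwrite("pics/c2.png",np.hstack([crop(s,140,140,100,150,400,600),crop(d,325,225,110,165,400,600)]))
```

```text
(no output)
```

View pics/c1.png

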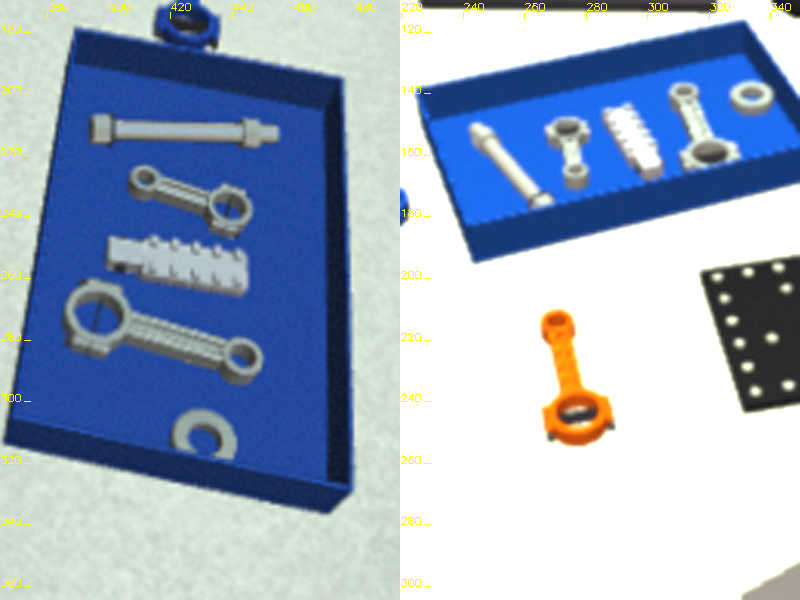

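View pics/c2.png

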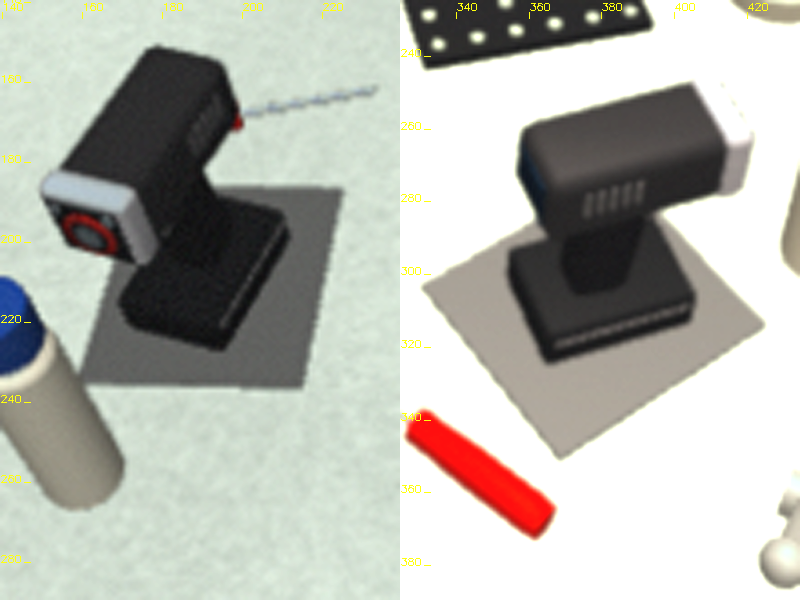

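In the crop, the rod with big end at (396,270) and small end at (443,286) is clearly longer than the one at (427,235). It lies between the footpeg and the bearing, is silver and is inside the crate, so it is conrod_long. The second crop shows the lens at scene (161,199) and the mat and foot corners.

Next I'll fit the poses.

```bash
cat > h.py <<'E'
import numpy as np
from scipy.optimize import least_squares
from station import bot, imaging
C={n:imaging.calibration(n) for n in("scene","side")}
def proj(n,P,c=None):
    c=c or C[n]; p=c["extrinsics"][:3,:3]@np.asarray(P,float)+c["extrinsics"][:3,3]
    u=np.array([p[0],-p[1]])/-p[2]; u=u*(1+c["k1"]*(u@u))
    return np.array([c["fx"]*u[0]+c["cx"],c["fy"]*u[1]+c["cy"]])
def fit(obs,x0,z=0):
    """obs: (cam, body xyz mm, px); returns x,y,yaw"""
    def r(p):
        c,s=np.cos(p[2]),np.sin(p[2]); out=[]
        for n,b,u in obs:
            b=np.array(b)/1000
            out+=list(proj(n,[p[0]+c*b[0]-s*b[1],p[1]+s*b[0]+c*b[1],z+b[2]])-u)
        return out
    f=least_squares(r,x0,loss="soft_l1"); return f.x,np.round(f.fun,1)
E
python3 - <<'E'
from h import *
def show(n,f): print(n,f[0].round(4),np.degrees(f[0][2]).round(1),f[1])
show("rod",fit([("scene",(-56,0,20),(396.5,270.4)),("scene",(56,0,20),(443.3,286)),("side",(-56,0,20),(320.7,159.1)),("side",(56,0,20),(312.3,139.6))],[.65,.4,1.5],.004))
k=90
show("plate",fit([("scene",(-k,k,12),(340,238)),("scene",(-k,-k,12),(268,220)),("scene",(k,k,12),(315,299)),("scene",(k,-k,12),(245,277)),
 ("side",(-k,k,12),(318.1,198.1)),("side",(-k,-k,12),(332,243.6)),("side",(k,-k,12),(393.8,233.3)),("side",(k,k,12),(376,189))],[.65,0,0]))
for a,b in((85,75),(75,85)):
  show("mat",fit([("scene",(a,-b,5),(160,236)),("scene",(a,b,5),(215.5,237)),("scene",(-a,b,5),(225.5,187)),
   ("side",(-a,b,5),(331,304.2)),("side",(-a,-b,5),(369.3,351.2)),("side",(a,-b,5),(425.4,314.1))],[.6,-.35,-.1]))
show("scan",fit([("scene",(52,37,0),(195,227.2)),("scene",(52,-37,0),(170.5,218)),("scene",(75,0,145),(161.2,198.8)),
 ("side",(-52,-37,0),(365.7,324.6)),("side",(52,-37,0),(405.6,313.6)),("side",(-52,37,0),(355.8,303)),("side",(71,29,172),(406.7,248.1)),("side",(71,-29,118),(418.5,277.3))],[.55,-.3,-.3],.005))
E
```

```text
rod [0.6011 0.3009 1.4151] 81.1 [-0.   0.  -0.1 -0.6 -0.1 -0.2  0.6 -0.8]
plate [ 0.5969 -0.007  -0.1399] -8.0 [-1.4 -0.9  5.7 -2.7 -0.4  0.4 -1.8 -2.3 -0.6 -0.7  1.8 -1.8  3.2 -4.
 -0.7 -1.9]
mat [ 0.5114 -0.3076  0.2046] 11.7 [-1.7 -0.9 -0.3 -1.2 -0.4 -1.1 -0.7 -1.6  0.2 -0.6  1.  -1.4]
mat [ 0.512  -0.3064  0.2777] 15.9 [-2.6 -2.   6.9 -6.2  1.2  0.2 -0.4 -4.2 10.4  0.2  1.   0.2]
scan [ 0.5135 -0.3109 -0.0426] -2.4 [ 0.8  0.6  0.1  3.9  1.  -2.3 -0.2  3.6  0.7  1.  -2.9 -0.7  2.6 -4.6
  0.3  1.4]
```

{"op": "carry_out", "data": {
  "targets": [
    [2,-0.5,0,0,0],
    [3.8,-0.9,0,0,0],
    [3.8,-0.9,0,0,0],
    [3.8,-0.9,0,0,0],
    [3.8,-0.9,0,0,0],
    [3.8,-0.9,0,0,0],
    [3.8,-0.9,0,0,0],
    [3.3,-0.9,0,0,0],
    [2,-0.6,0,0,0],
    [0,0,0,4.5,0],
    [0,0,0,4.5,0],
    [0,0,0,0,0]
  ],
  "force": 60
}}

```text
t: 1.35
eef_pos: [0.6007, 0.3011, 0.2309]
tool_rot: [0.0, 0.761, 0.649, -0.0]
contact_force: [0.4, 1.0, 0.4]
gripper_width: 0.5
grasp_force: 0.0
```

Run:
```python
from h import *
import cv2
o=bot.get_obs(); print(o["eef_pos"],o["tool_rot"],o["gripper_width"])
c=imaging.calibration("wrist"); im=imaging.read_camera("wrist"); s=imaging.read_camera("scene")
cv2.imwrite("pics/w1.png",im[:,:,::-1]); cv2.imwrite("pics/s1.png",s[:,:,::-1])
import math
for l in (-.056,0,.056): print(proj("",[.6011+l*math.cos(1.415),.3009+l*math.sin(1.415),.024],c))
def crop(im,x0,y0,w,h,W,H): return cv2.resize(im[y0:y0+h,x0:x0+w,::-1],(W,H),interpolation=cv2.INTER_CUBIC)
cv2.imwrite("pics/m1.png",np.vstack([crop(im,0,0,640,400,480,300),crop(s,225,205,128,80*1,480,300)]))
```

```text
[0.60072145 0.30110521 0.23086919] [ 4.25752707e-05  7.60510661e-01  6.49325315e-01 -4.08766989e-04] 0.5004973005821715
[318.7429755  225.78360462]
[318.71700437 173.86570361]
[318.68881217 116.549758  ]
```

View pics/m1.png

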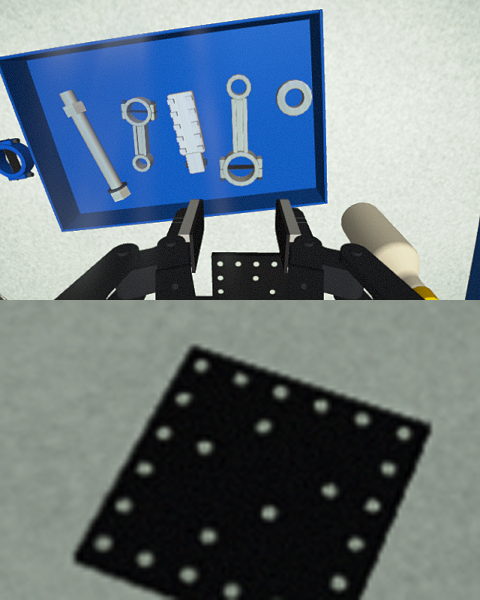

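The wrist view shows the long rod's big end at (320,223) and its small end at (317,115), within about 2 px of the prediction. The jaws line up with the beam, so I'll go down and grip it.

{"op": "carry_out", "data": {
  "targets": [
    [0.2,0,3,-1.3,0],
    [0,0,4,0,0],
    [0,0,4,0,0],
    [0,0,4,0,0],
    [0,0,3,0,0],
    [0,0,2,0,0],
    [0,0,1.2,0,0],
    [0,0,0.7,0,0],
    [0,0,0.3,0,0],
    [0,0,0,0,0]
  ]
}}

```text
t: 2.45
eef_pos: [0.6018, 0.3032, 0.0099]
tool_rot: [0.0, 0.753, 0.658, 0.001]
contact_force: [-0.1, -0.6, -0.1]
gripper_width: 0.501
grasp_force: 0.0
```

Run:
```python
from h import *
# plate refit from s1 crop (3.75x): clean corners
k=90
u=lambda x,y:(225+x/3.75,205+(y-300)/3.75)
f=fit([("scene",(-k,k,12),u(431,427)),("scene",(-k,-k,12),u(193,346)),("scene",(k,-k,12),u(75,558)),
 ("side",(-k,k,12),(318.1,198.1)),("side",(-k,-k,12),(332,243.6)),("side",(k,-k,12),(393.8,233.3)),("side",(k,k,12),(376,189))],[.65,0,0])
print(f[0],np.degrees(f[0][2]),f[1])
```

```text
[ 0.59552077 -0.00611489 -0.17725582] -10.156010347159869 [-0.1 -0.7 -0.7 -0.9 -1.9 -1.1 -0.3 -1.7 -0.3 -2.6  1.9 -3.   0.2 -1.5]
```

{"op": "carry_out", "data": {
  "targets": [
    [0,0,0.4,0,-0.2],
    [0,0,0,0,-1],
    [0,0,0,0,-1],
    [0,0,0,0,-1],
    [0,0,0,0,-1],
    [0,0,0,0,-1],
    [0,0,0,0,-1]
  ],
  "force": 80
}}

```text
t: 3.15
eef_pos: [0.6016, 0.3032, 0.006]
tool_rot: [0.0, 0.753, 0.658, 0.0]
contact_force: [-1.5, -0.9, 5.3]
gripper_width: 0.211
grasp_force: 80.4
```

{"op": "carry_out", "data": {
  "targets": [
    [0,0,-1,0,-1],
    [0,0,-3,0,-1],
    [0,0,-4,0,-1],
    [0,0,-4,0,-1],
    [-2,0.2,0,0,-1],
    [-4,0.5,0,0,-1],
    [-4.5,0.5,0,0,-1],
    [-4.5,0.5,0,0,-1],
    [-4.5,0.5,0,0,-1],
    [-4.5,0.5,0,0,-1],
    [-4.2,0.5,0,0,-1],
    [-2.5,0.3,0,0,-1]
  ]
}}

```text
t: 4.35
eef_pos: [0.5932, -0.0117, 0.1245]
tool_rot: [0.0, 0.755, 0.656, -0.002]
contact_force: [0.0, -0.7, -3.6]
gripper_width: 0.212
grasp_force: 79.3
```

{"op": "carry_out", "data": {
  "targets": [
    [0,0,0,0,-1],
    [0,0,0,0,-1]
  ]
}}

```text
t: 4.55
eef_pos: [0.594, -0.007, 0.1246]
tool_rot: [-0.0, 0.754, 0.657, -0.001]
contact_force: [-0.4, 0.6, -3.8]
gripper_width: 0.215
grasp_force: 79.3
```

Run:
```python
from h import *
import cv2
o=bot.get_obs(); print(o["eef_pos"],o["tool_rot"],o["contact_force"],o["gripper_width"])
c=imaging.calibration("wrist"); im=imaging.read_camera("wrist"); d=imaging.read_camera("side");s=imaging.read_camera("scene")
for p in ((.5955,-.0061,.012),(.6855,-.09,.012)): print(proj("",p,c))
def crop(im,x0,y0,w,h,W,H): return cv2.resize(im[y0:y0+h,x0:x0+w,::-1],(W,H),interpolation=cv2.INTER_CUBIC)
cv2.imwrite("pics/m2.png",np.vstack([crop(im,0,0,640,400,480,300),np.hstack([crop(d,290,140,160,200,240,300),crop(s,220,170,160,200,240,300)])]))
np.save("w2.npy",c["extrinsics"])
```

```text
[ 0.5939713  -0.00698496  0.12460626] [-4.67093637e-04  7.53676575e-01  6.57245066e-01 -5.70681814e-04] [-0.42034046  0.61130829 -3.84182042] 0.21503582272430585
[320.05554733 201.95168733]
[442.37691319 284.272578  ]
```

View pics/m2.png

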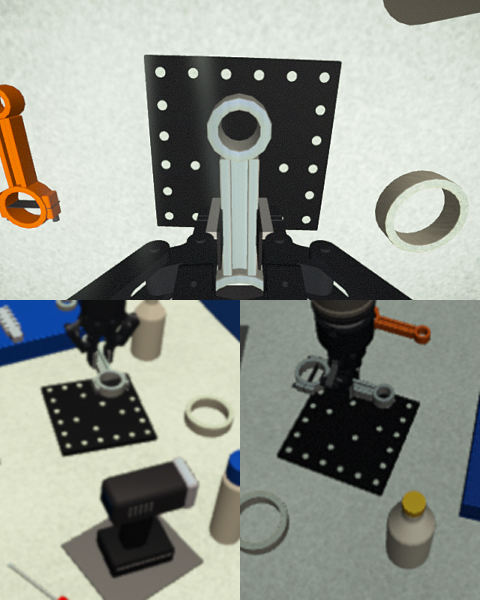

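The wrist view shows the rod held horizontally by the beam, with the plate corners at about (196,73), (455,81) and (423,305). I'll refine the plate pose from these.

Run:
```python
from h import *
w=imaging.calibration("wrist"); C["w"]=w
k=90;u=lambda x,y:(225+x/3.75,205+(y-300)/3.75)
W=[("w",(-k,k,12),(196,73.3)),("w",(k,k,12),(454.7,81.3)),("w",(k,-k,12),(422.7,305))]
S=[("scene",(-k,k,12),u(431,427)),("scene",(-k,-k,12),u(193,346)),("scene",(k,-k,12),u(75,558)),
 ("side",(-k,k,12),(318.1,198.1)),("side",(-k,-k,12),(332,243.6)),("side",(k,-k,12),(393.8,233.3)),("side",(k,k,12),(376,189))]
for o in (W,W+S):
  f=fit(o,[.6,0,-.1]); print(f[0],np.degrees(f[0][2]),f[1])
# rod small-end ring centre top (z = tcp-.002+.02) seen at (239,125)/.75: along-rod position
e=bot.get_obs(); t=np.radians(82.1); ax=np.array([np.cos(t),np.sin(t)])
for a in(.05,.056,.062): print(a,proj("w",[*(e["eef_pos"][:2]+a*ax),e["eef_pos"][2]+.018],w))
```

```text
[ 0.59563838 -0.00419597 -0.1595956 ] -9.144154463943929 [-5.7 -0.3  0.8 -0.1  0.5  2.5]
[ 0.59570124 -0.00427225 -0.16120359] -9.236285165125942 [-5.4 -0.4  1.1  0.2  0.4  2.7  0.3 -1.1 -0.7 -0.5 -0.9 -0.2 -0.9 -1.8
  0.1 -2.8  1.9 -3.9 -0.7 -2.1]
0.05 [317.96677096 185.28610783]
0.056 [318.07009393 169.08477549]
0.062 [318.17667679 152.39894918]
```

{"op": "carry_out", "data": {
  "targets": [
    [0.2,0.2,2,1,-1],
    [0,0,3,0,-1],
    [0,0,2.5,0,-1],
    [0,0,1.5,0,-1],
    [0,0,0.8,0,-1],
    [0,0,0.5,0,-1],
    [0,0,0.3,0,-1],
    [0,0,0.2,0,-1],
    [0,0,0,0,-1],
    [0,0,0.1,0,-1],
    [0,0,0,0,-1]
  ],
  "force": 80
}}

```text
t: 5.8
eef_pos: [0.5973, -0.0043, 0.0166]
tool_rot: [0.0, 0.759, 0.651, 0.0]
contact_force: [-0.8, 0.1, -3.0]
gripper_width: 0.213
grasp_force: 79.3
```

{"op": "carry_out", "data": {
  "targets": [
    [-0.1,-0.1,0.1,0,-1],
    [0,0,0.1,0,-1],
    [0,0,0,0,-1],
    [0,0,0.1,0,-1],
    [0,0,0,0,-1]
  ]
}}

```text
t: 6.3
eef_pos: [0.596, -0.0051, 0.014]
tool_rot: [-0.0, 0.759, 0.651, -0.0]
contact_force: [-2.7, 0.6, 4.2]
gripper_width: 0.212
grasp_force: 80.3
```

{"op": "carry_out", "data": {
  "targets": [
    [0,0,0,0,-0.4],
    [0,0,0,0,-0.2],
    [0,0,0,0,0],
    [0,0,-1,0,0],
    [0,0,-3,0,0.3],
    [0,0,-5,0,1],
    [0,0,-5,0,1],
    [0,0,-5,0,1],
    [0,0,-5,0,1],
    [0,0,-4,0,1]
  ]
}}

```text
t: 7.3
eef_pos: [0.5963, -0.0052, 0.2977]
tool_rot: [0.001, 0.759, 0.651, 0.002]
contact_force: [0.5, 0.1, -0.3]
gripper_width: 0.998
grasp_force: 0.0
```

Run:
```python
from h import *
for b in (((158,266),(441,300)),):
  f=least_squares(lambda p:np.r_[proj("scene",[*p,0])-b[0],proj("side",[*p,0])-b[1]],[.65,-.38]); print("can",f.x,f.fun)
print(bot.get_obs()["q"],bot.get_obs()["eef_pos"])
```

```text
can [ 0.67810059 -0.33565159] [-0.97959707 -5.47009524  3.07783012 -4.69596248]
[-0.11305885  0.29059802  0.02160047  1.67489238 -0.00674723  1.17240802
 -0.24184622] [ 0.59629035 -0.00516989  0.29767495]
```

{"op": "carry_out", "data": {
  "targets": [
    [-2,-0.4,0,0,1],
    [-4.2,-0.8,0,0,1],
    [-4.5,-0.8,0,0,1],
    [-4.5,-0.8,0,0,1],
    [-4.5,-0.8,0,0,1],
    [-4.5,-0.8,0,0,1],
    [-4.5,-0.8,0,0,1],
    [-3,-0.6,0,0,1],
    [0,0,0,8,1],
    [0,0,0,8,1],
    [0,0,0,8,1]
  ]
}}

```text
t: 8.4
eef_pos: [0.4903, -0.3099, 0.294]
tool_rot: [0.0, 0.879, 0.477, 0.0]
contact_force: [0.9, 1.1, -0.2]
gripper_width: 1.0
grasp_force: 0.0
```

{"op": "carry_out", "data": {
  "targets": [
    [0,0,0,8,1],
    [0,0,0,8,1],
    [0,0,0,8,1],
    [0,0,0,8,1],
    [0,0,0,8,1],
    [0,0,0,8,1],
    [0,0,0,8,1],
    [0,0,0,0,1],
    [0,0,0,0,1]
  ]
}}

```text
t: 9.3
eef_pos: [0.4907, -0.3095, 0.2937]
tool_rot: [-0.0, 1.0, 0.013, 0.0]
contact_force: [0.1, -0.0, -0.2]
gripper_width: 1.003
grasp_force: 0.0
```

Run:
```python
from h import *
import cv2
o=bot.get_obs(); print(o["eef_pos"],o["tool_rot"],o["q"])
im=imaging.read_camera("wrist"); s=imaging.read_camera("scene")
def crop(im,x0,y0,w,h,W,H): return cv2.resize(im[y0:y0+h,x0:x0+w,::-1],(W,H),interpolation=cv2.INTER_CUBIC)
cv2.imwrite("pics/m3.png",np.vstack([cv2.convertScaleAbs(crop(im,80,0,480,400,600,500),alpha=1.8,beta=20)]))
d=imaging.read_camera("side"); cv2.imwrite("pics/side3.png",d[:,:,::-1]); cv2.imwrite("pics/scene3.png",s[:,:,::-1])
```

```text
[ 0.49068286 -0.30951076  0.29373764] [-4.75554991e-06  9.99911624e-01  1.32919468e-02  2.61058492e-04] [ 0.12696858  0.27567461  0.40878633  1.73570643 -0.11889965  1.15410346
 -0.97404529]
```

View pics/m3.png

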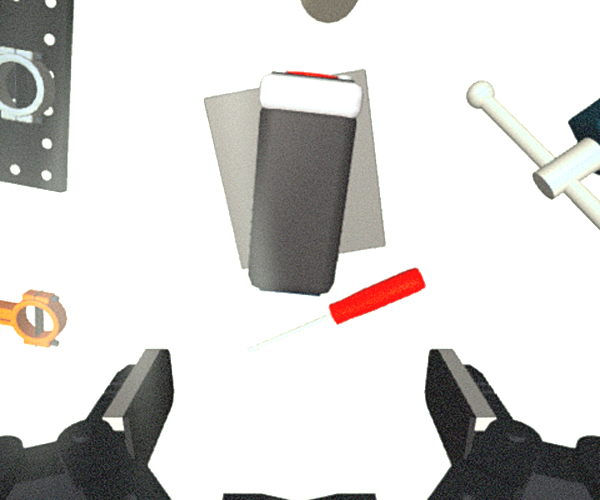

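The wrist view shows the scanner head from above: nose centre at (330,60), nose/body joint at (328,90) and rear at (314,233), heading slightly right of ahead. The mat corners are at (244,79), (371,55), (387,196) and (274,215). The screwdriver lies behind the scanner and the can ahead of it.

Run:
```python
from h import *
C["w"]=imaging.calibration("wrist")
u=lambda x,y:(80+x/1.25,y/1.25)
S=[("w",(51,0,170),u(310,112)),("w",(71,0,170),u(312,76)),("w",(-59,0,160),u(293,292)),("w",(0,28,155),u(256,200)),("w",(0,-28,155),u(345.5,200))]
f=fit(S,[.51,-.31,0],.005); print("scan",f[0],np.degrees(f[0][2]),f[1])
M=[("w",(85,75,5),u(206,98)),("w",(85,-75,5),u(365,70)),("w",(-85,-75,5),u(384,244)),("w",(-85,75,5),u(243,268))]
f=fit(M,[.51,-.31,0.1]); print("mat",f[0],np.degrees(f[0][2]),f[1])
```

```text
scan [ 0.52051318 -0.309897   -0.05596763] -3.206709259479258 [-1.   1.7  0.  -0.1  0.5 -2.6  0.3 -3.9  0.   1.9]
mat [ 0.51212371 -0.30935901  0.19657545] 11.262943755369124 [-2.5 -0.3  1.  -2.   2.4  1.9 -1.   1.6]
```

{"op": "carry_out", "data": {
  "targets": [
    [0,0,2.6,4.7,1],
    [0,0,4,0,1],
    [0,0,4,0,1],
    [0,0,3,0,1],
    [0,0,2,0,1],
    [0,0,1,0,1],
    [0,0,0,0,1],
    [0,0,0,0,0.5],
    [0,0,0,0,0],
    [0,0,0,0,0],
    [0,0,0,0,0]
  ],
  "force": 60
}}

```text
t: 10.55
eef_pos: [0.4917, -0.3095, 0.1288]
tool_rot: [0.0, 1.0, -0.029, 0.001]
contact_force: [-1.6, 2.0, 6.2]
gripper_width: 0.653
grasp_force: 63.7
```

{"op": "carry_out", "data": {
  "targets": [
    [0,0,0,0,-0.5],
    [0,0,0,0,-0.5],
    [0,0,0,0,-0.5],
    [0,0,0,0,-0.5]
  ]
}}

```text
t: 10.95
eef_pos: [0.4917, -0.3095, 0.1288]
tool_rot: [-0.0, 1.0, -0.029, 0.001]
contact_force: [-1.7, 2.6, 6.0]
gripper_width: 0.65
grasp_force: 63.7
```

{"op": "carry_out", "data": {
  "targets": [
    [0,0,-0.5,0,-0.5],
    [0,0,-1.5,0,-0.5],
    [0,0,-1,0,-0.5],
    [0,0,0,-4,-0.5],
    [0,0,0,-8,-0.5],
    [0,0,0,-8,-0.5],
    [0,0,0,-8,-0.5],
    [0,0,0,-8,-0.5],
    [0,0,0,-8,-0.5],
    [0,0,0,-8,-0.5],
    [0,0,0,-8,-0.5],
    [0,0,0,-7,-0.5]
  ],
  "force": 80
}}

```text
t: 12.15
eef_pos: [0.4906, -0.3102, 0.1581]
tool_rot: [0.001, 0.849, 0.529, -0.0]
contact_force: [0.6, 0.0, -6.4]
gripper_width: 0.644
grasp_force: 85.7
```

{"op": "carry_out", "data": {
  "targets": [
    [0,0,0,-4,-0.5],
    [0,0,0,-4,-0.5],
    [0,0,0,0,-0.5],
    [0,0,0,0,-0.5]
  ]
}}

```text
t: 12.55
eef_pos: [0.4907, -0.31, 0.1578]
tool_rot: [0.0, 0.812, 0.584, 0.0]
contact_force: [0.5, 0.2, -6.8]
gripper_width: 0.649
grasp_force: 85.7
```

Run:
```python
from h import *
import cv2
o=bot.get_obs(); print(o["eef_pos"],np.degrees(2*np.arctan2(o["tool_rot"][2],o["tool_rot"][1])),o["contact_force"],o["torque"],o["q"])
d=imaging.read_camera("side");s=imaging.read_camera("scene")
def crop(im,x0,y0,w,h,W,H): return cv2.convertScaleAbs(cv2.resize(im[y0:y0+h,x0:x0+w,::-1],(W,H),interpolation=cv2.INTER_CUBIC),alpha=1.5)
cv2.imwrite("pics/m4.png",np.hstack([crop(d,300,150,150,225,400,600),crop(s,130,100,150,225,400,600)]))
```

```text
[ 0.49069039 -0.3100053   0.15778251] 71.4695169573415 [ 0.52998153  0.1653517  -6.77774105] [-0.1321924   0.00041764 -0.0239636 ] [ 0.39091694  0.40269162  0.08272024  1.86245414 -0.04173043  0.87746958
  0.1702875 ]
```

View pics/m4.png

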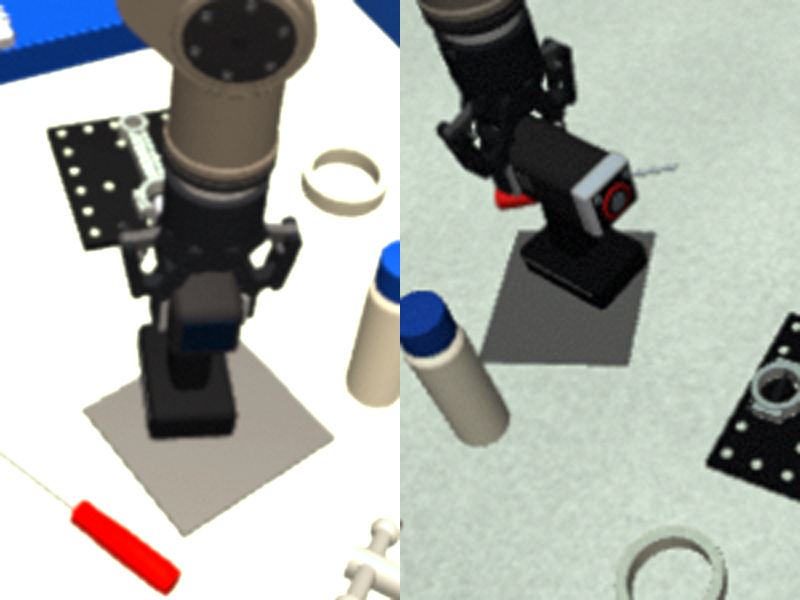

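{"op": "carry_out", "data": {
  "targets": [
    [-1.5,1,0,0,-0.5],
    [-2,1,0,0,-0.5],
    [0,0,0.8,0,-0.5],
    [0,0,1,0,-0.5],
    [0,0,0.6,0,-0.5],
    [0,0,0.3,0,-0.5],
    [0,0,0.2,0,-0.5],
    [0,0,0,0,-0.5],
    [0,0,0,0,-0.5]
  ],
  "force": 60
}}

```text
t: 13.55
eef_pos: [0.4985, -0.3486, 0.129]
tool_rot: [-0.0, 0.811, 0.585, 0.0]
contact_force: [-3.7, 2.7, 4.2]
gripper_width: 0.647
grasp_force: 86.5
```

{"op": "carry_out", "data": {
  "targets": [
    [0,0,0,0,-0.5],
    [0,0,0,0,-0.5],
    [0.3,0,-0.1,0,-0.5],
    [0.5,0,-0.2,0,-0.5],
    [0.5,0,-0.2,0,-0.5]
  ],
  "force": 20
}}

```text
t: 14.05
eef_pos: [0.5031, -0.3363, 0.133]
tool_rot: [0.0, 0.811, 0.585, 0.0]
contact_force: [0.5, -0.6, -5.7]
gripper_width: 0.643
grasp_force: 85.7
```

{"op": "carry_out", "data": {
  "targets": [
    [0,0,0.3,0,0.2],
    [0,0,0,0,0.24],
    [0,0,0,0,0.26],
    [0,0,0,0,0.26]
  ],
  "force": 20
}}

```text
t: 14.45
eef_pos: [0.5026, -0.3371, 0.1301]
tool_rot: [-0.0, 0.811, 0.585, -0.0]
contact_force: [-0.5, -0.6, -5.9]
gripper_width: 0.652
grasp_force: 85.7
```

{"op": "carry_out", "data": {
  "targets": [
    [0,0,0.2,0,0.28],
    [0,0,0,0,0.29],
    [0,0,0,0,0.3],
    [0,0,0,0,0.3]
  ],
  "force": 20
}}

```text
t: 14.85
eef_pos: [0.5028, -0.3375, 0.1289]
tool_rot: [0.001, 0.811, 0.585, -0.0]
contact_force: [-2.7, -0.3, 1.5]
gripper_width: 0.651
grasp_force: 42.0
```

{"op": "carry_out", "data": {
  "targets": [
    [0,0,0,0,0.34],
    [0,0,0,0,0.36],
    [0,0,0,0,0.2],
    [0,0,0,0,0.2],
    [0,0,0,0,0.2]
  ],
  "force": 20
}}

```text
t: 15.35
eef_pos: [0.5027, -0.3367, 0.1284]
tool_rot: [-0.0, 0.811, 0.585, -0.0]
contact_force: [-1.9, 0.8, 2.7]
gripper_width: 0.653
grasp_force: 22.3
```

{"op": "carry_out", "data": {
  "targets": [
    [0.66,0,-0.25,0,0.2],
    [0.67,0,-0.28,0,0.2],
    [0.68,0,-0.25,0,0.2],
    [0.68,0,-0.24,0,0.2],
    [0.7,0,-0.2,0,0.2],
    [0.7,0,-0.18,0,0.2],
    [0,0,0,0,0.2]
  ]
}}

```text
t: 16.05
eef_pos: [0.5165, -0.2964, 0.1426]
tool_rot: [-0.0, 0.81, 0.586, 0.0]
contact_force: [-0.7, 0.9, -5.3]
gripper_width: 0.653
grasp_force: 22.8
```

Run:
```python
from h import *
import cv2
o=bot.get_obs(); print(o["eef_pos"],o["contact_force"],o["torque"])
d=imaging.read_camera("side");s=imaging.read_camera("scene")
def crop(im,x0,y0,w,h,W,H): return cv2.convertScaleAbs(cv2.resize(im[y0:y0+h,x0:x0+w,::-1],(W,H),interpolation=cv2.INTER_CUBIC),alpha=1.5)
cv2.imwrite("pics/m5.png",np.hstack([crop(d,300,200,130,130,400,400),crop(s,140,110,130,130,400,400)]))
```

```text
[ 0.51654537 -0.29639895  0.14257959] [-0.65979483  0.89615078 -5.30905282] [-0.10915208  0.01643909  0.01838536]
```

View pics/m5.png

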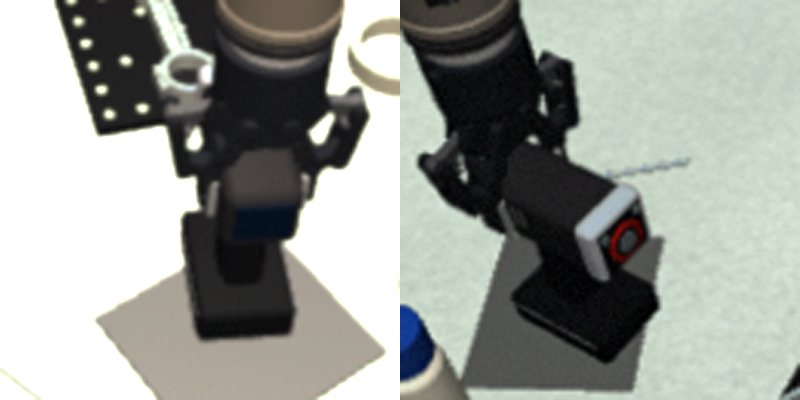

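The crops show the scanner still nearly level and just lifted: the pads hold by friction, and there isn't enough grip on the mat to tip it. I can only turn the tool about its own z, so I'll pitch the scanner by pivoting it in the pads. The front of its foot goes gently against the side of the fixed plate, which is 12 mm high.

{"op": "carry_out", "data": {
  "targets": [
    [0,0,-0.8,-4.5,0.2],
    [0,0,-1,-4.5,0.2],
    [1,0.4,0,0,0.2],
    [2,0.6,0,0,0.2],
    [2.4,0.7,0,0,0.2],
    [2.4,0.7,0,0,0.2],
    [2,0.5,0,0,0.2],
    [1.4,0.2,0,0,0.2],
    [0.6,0,0,0,0.2],
    [0,0,0,0,0.2]
  ]
}}

```text
t: 17.15
eef_pos: [0.5654, -0.1859, 0.16]
tool_rot: [-0.0, 0.762, 0.647, -0.0]
contact_force: [0.5, -0.3, -4.8]
gripper_width: 0.656
grasp_force: 23.3
```

Run:
```python
from h import *
import cv2
o=bot.get_obs(); print(o["eef_pos"],np.degrees(2*np.arctan2(o["tool_rot"][2],o["tool_rot"][1])),o["contact_force"],o["torque"],o["q"])
d=imaging.read_camera("side");s=imaging.read_camera("scene")
def crop(im,x0,y0,w,h,W,H): return cv2.convertScaleAbs(cv2.resize(im[y0:y0+h,x0:x0+w,::-1],(W,H),interpolation=cv2.INTER_CUBIC),alpha=1.5)
cv2.imwrite("pics/m6.png",np.hstack([crop(d,300,170,130,130,400,400),crop(s,170,120,130,130,400,400)]))
```

```text
[ 0.56535126 -0.18589836  0.16000021] 80.63184375181459 [ 0.52996098 -0.2943294  -4.81985238] [-0.15216228  0.08392591 -0.04056285] [ 0.20170958  0.42259104  0.01450036  1.82083476 -0.0076707   0.89883403
  0.05620823]
```

View pics/m6.png

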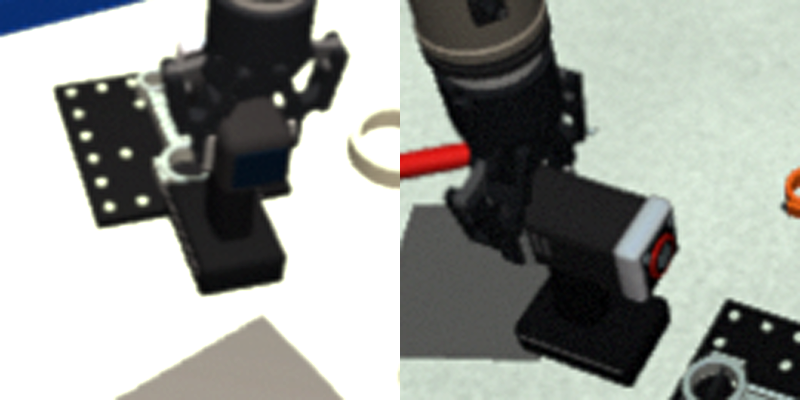

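The crops show the scanner level above the bench in front of the plate, with its red lens ring visible in the scene view. That was my last picture, so from here I'll measure the pitch by code from the ring.

```bash
cat > ring.py <<'E'
from h import *
import cv2
def ring(show=True):
    o=bot.get_obs(); im=imaging.read_camera("scene").astype(int)
    p=o["eef_pos"]; yaw=2*np.arctan2(o["tool_rot"][2],o["tool_rot"][1])
    m=((im[...,0]>70)&(im[...,0]>2.2*im[...,1])&(im[...,0]>2.2*im[...,2])).astype(np.uint8)
    ext=proj("scene",[p[0]+.08*np.cos(yaw),p[1]+.08*np.sin(yaw),p[2]])
    n,l,st,ce=cv2.connectedComponentsWithStats(cv2.dilate(m,np.ones((3,3),np.uint8)))
    B=[(np.linalg.norm(ce[i]-ext),st[i,4],ce[i].round(1)) for i in range(1,n) if st[i,4]>8]
    B.sort(key=lambda b:b[0]); u=B[0][2]
    g=p+[0,0,.021]                       # pad centre
    L=lambda t,a:(lambda f,v:g+np.r_[f*np.cos(a),f*np.sin(a),v])(.101*np.cos(t)-.003*np.sin(t),-.101*np.sin(t)-.003*np.cos(t))
    f=least_squares(lambda q:proj("scene",L(q[0],q[1]))-u,[.2,yaw])
    print("tcp",p.round(4),"F",o["contact_force"].round(1),"tq",o["torque"].round(2),"ring",B[:2],"pitch,yaw",np.degrees(f.x).round(1),"tool yaw",np.degrees(yaw).round(1))
    return L(*f.x),f.x
if __name__=="__main__": print(ring()[0].round(4))
E
python3 ring.py
```

```text
tcp [ 0.5649 -0.188   0.1602] F [ 0.2  0.  -5.9] tq [-0.24  0.02  0.02] ring [(np.float64(7.705428318324828), np.int32(50), array([253. , 200.2])), (np.float64(73.89400468421746), np.int32(614), array([318.7, 186.4]))] pitch,yaw [-7.9 78.3] tool yaw 80.5
[ 0.5853 -0.0896  0.1921]
```

{"op": "carry_out", "data": {
  "targets": [
    [0,0,1,0,0.2],
    [0,0,1.2,0,0.2],
    [0,0,0.8,0,0.2],
    [0,0,0.3,0,0.2],
    [0.6,0,0,0,0.2],
    [0.5,0,0,0,0.2],
    [0.3,0,0,0,0.2],
    [0,0,0,0,0.2]
  ]
}}

```text
t: 18.1
eef_pos: [0.568, -0.1718, 0.1271]
tool_rot: [-0.0, 0.762, 0.647, 0.0]
contact_force: [0.0, -0.6, -5.7]
gripper_width: 0.652
grasp_force: 23.2
```

{"op": "carry_out", "data": {
  "targets": [
    [-1,0,0,0,0.2],
    [-2,0,0,0,0.2],
    [-1,0,0,0,0.2],
    [0,0,0,0,0.2]
  ]
}}

```text
t: 18.5
eef_pos: [0.5615, -0.2149, 0.1293]
tool_rot: [0.001, 0.764, 0.646, 0.001]
contact_force: [-3.4, 1.4, 6.5]
gripper_width: 0.656
grasp_force: 24.6
```

```bash
python3 ring.py
python3 - <<'E'
from h import *
import cv2
# foot outline in the side/scene views: project foot bottom corners for pitch hypotheses, compare with the dark-region boundary
o=bot.get_obs(); p=o["eef_pos"]+[0,0,.021]; yaw=2*np.arctan2(o["tool_rot"][2],o["tool_rot"][1])
S={n:imaging.read_camera(n) for n in("scene","side")}
for n in S: np.save(n+".npy",S[n])
def W(b,t):
    b=np.array(b)/1000-[-.026,0,.148]; f=b[0]*np.cos(t)+b[2]*np.sin(t); v=-b[0]*np.sin(t)+b[2]*np.cos(t)
    return p+[f*np.cos(yaw)-b[1]*np.sin(yaw),f*np.sin(yaw)+b[1]*np.cos(yaw),v]
for d in(-10,-5,0,5):
    t=np.radians(d); print(d,[proj(n,W(b,t)).round(0).tolist() for n,b in(("scene",(52,37,0)),("scene",(52,-37,0)),("side",(-52,-37,0)),("side",(-52,37,0)))])
for n,c,r in(("side",(345,385),(225,300)),("scene",(205,270),(195,260))):
    g=S[n].max(axis=2)[r[0]:r[1],c[0]:c[1]]
    # lowest dark pixel per column
    print(n,[(c[0]+i,int(r[0]+np.where(g[:,i]<60)[0].max())) for i in range(0,g.shape[1],3) if (g[:,i]<60).any()])
E
```

```text
tcp [ 0.5615 -0.2149  0.1293] F [-3.4  1.4  6.5] tq [0.12 0.9  0.02] ring [(np.float64(10.308375409237584), np.int32(41), array([242.6, 201.2])), (np.float64(74.76460739960672), np.int32(172), array([173.7, 172.8]))] pitch,yaw [-14.6  80.1] tool yaw 80.4
[ 0.5785 -0.1179  0.1729]
-10 [[260.0, 229.0], [246.0, 252.0], [392.0, 270.0], [364.0, 276.0]]
-5 [[256.0, 229.0], [242.0, 252.0], [394.0, 274.0], [366.0, 280.0]]
0 [[252.0, 229.0], [238.0, 252.0], [396.0, 278.0], [367.0, 283.0]]
5 [[248.0, 229.0], [234.0, 252.0], [398.0, 281.0], [369.0, 287.0]]
side [(345, 241), (348, 240), (351, 240), (354, 239), (357, 249), (360, 258), (363, 267), (366, 275), (369, 275), (372, 274), (375, 274), (378, 273), (381, 273), (384, 273)]
scene [(205, 235), (208, 237), (211, 239), (214, 240), (217, 241), (220, 242), (223, 243), (226, 244), (229, 245), (232, 246), (235, 246), (238, 247), (241, 248), (244, 246), (247, 241), (250, 236), (253, 259), (256, 258), (259, 257), (262, 259), (265, 259), (268, 259)]
```

{"op": "carry_out", "data": {
  "targets": [
    [0.3,0,-0.6,0,0.2],
    [0.4,0,-0.2,0,0.2],
    [0.1,0,0,0,0.2],
    [0,0,0.5,0,0.2],
    [0,0,0.3,0,0.2],
    [0,0,0.2,0,0.2],
    [0,0,0,0,0.2]
  ]
}}

```text
t: 19.35
eef_pos: [0.5622, -0.2045, 0.1248]
tool_rot: [-0.0, 0.763, 0.647, -0.0]
contact_force: [-0.5, 0.1, -4.9]
gripper_width: 0.65
grasp_force: 23.4
```

```bash
python3 ring.py
```

```text
tcp [ 0.5622 -0.2045  0.1248] F [-0.5  0.1 -4.9] tq [-0.22  0.02  0.  ] ring [(np.float64(9.909473881203974), np.int32(41), array([247.2, 203.8])), (np.float64(78.67439325010294), np.int32(197), array([175.1, 172.5]))] pitch,yaw [-14.5  79.7] tool yaw 80.6
[ 0.5799 -0.1076  0.1682]
```

{"op": "carry_out", "data": {
  "targets": [
    [0,0,0.2,0,0.2],
    [0,0,0.1,0,0.2],
    [0,0,0.1,0,0.2],
    [0,0,0,0,0.2]
  ]
}}

```text
t: 19.8
eef_pos: [0.5629, -0.2045, 0.1243]
tool_rot: [0.0, 0.763, 0.647, 0.0]
contact_force: [-8.0, 3.0, 17.9]
gripper_width: 0.653
grasp_force: 26.1
```

{"op": "carry_out", "data": {
  "targets": [
    [0.5,0,-0.1,0,0.2],
    [0.6,0,0,0,0.2],
    [0.6,0,0,0,0.2],
    [0.5,0,0,0,0.2],
    [0,0,0,0,0.2]
  ]
}}

```text
t: 20.3
eef_pos: [0.5669, -0.1817, 0.1222]
tool_rot: [0.0, 0.762, 0.647, 0.001]
contact_force: [1.3, -0.3, -3.5]
gripper_width: 0.654
grasp_force: 23.6
```

```bash
python3 ring.py
```

```text
tcp [ 0.5669 -0.1817  0.1222] F [ 1.3 -0.3 -3.5] tq [-0.1  -0.3  -0.04] ring [(np.float64(6.595737734511325), np.int32(42), array([257.2, 212.8])), (np.float64(73.36281435320039), np.int32(618), array([318.7, 186.5]))] pitch,yaw [-7.7 77.5] tool yaw 80.7
[ 0.5888 -0.0836  0.1537]
```

{"op": "carry_out", "data": {
  "targets": [
    [0.6,0,-0.1,0,0.2],
    [0.6,0,-0.1,0,0.2],
    [0.66,0,-0.28,0,0.2],
    [0.67,0,-0.3,0,0.2],
    [0.68,0,-0.26,0,0.2],
    [0.68,0,-0.24,0,0.2],
    [0.7,0,-0.2,0,0.2],
    [0,0,0,0,0.2]
  ]
}}

```text
t: 21.15
eef_pos: [0.5742, -0.1359, 0.1375]
tool_rot: [0.0, 0.762, 0.647, 0.001]
contact_force: [0.9, 1.0, -5.9]
gripper_width: 0.653
grasp_force: 23.0
```

```bash
python3 ring.py
```

```text
tcp [ 0.5742 -0.1359  0.1375] F [ 0.9  1.  -5.9] tq [-0.09 -0.01 -0.01] ring [(np.float64(7.3148239000245905), np.int32(25), array([276.9, 219.9])), (np.float64(58.65765582223971), np.int32(619), array([318.7, 186.4]))] pitch,yaw [ 3.9 78.3] tool yaw 80.7
[ 0.5947 -0.0374  0.1488]
```

{"op": "carry_out", "data": {
  "targets": [
    [0.65,0,-0.18,0,0.2],
    [0.7,0,-0.16,0,0.2],
    [0.7,0,-0.12,0,0.2],
    [0.7,0,-0.1,0,0.2],
    [0.7,0,-0.05,0,0.2],
    [0.7,0,-0.02,0,0.2],
    [0,0,0,0,0.2]
  ]
}}

```text
t: 21.9
eef_pos: [0.581, -0.0948, 0.1435]
tool_rot: [-0.0, 0.762, 0.647, 0.001]
contact_force: [-0.1, -1.7, -3.7]
gripper_width: 0.655
grasp_force: 21.3
```

```bash
python3 ring.py
```

```text
tcp [ 0.581  -0.0948  0.1435] F [-0.1 -1.7 -3.7] tq [-0.42  0.02  0.  ] ring [(np.float64(48.43736671078681), np.int32(615), array([318.8, 186.4])), (np.float64(116.25663060200604), np.int32(341), array([182.6, 171.1]))] pitch,yaw [-10.8 116.4] tool yaw 80.7
[ 0.5365 -0.0054  0.1805]
```

{"op": "carry_out", "data": {
  "targets": [
    [0.7,0,0,0,0.2],
    [0.7,0,0.05,0,0.2],
    [0,0,0,0,0.2]
  ]
}}

```text
t: 22.25
eef_pos: [0.5829, -0.0813, 0.1428]
tool_rot: [-0.0, 0.762, 0.647, 0.0]
contact_force: [-0.1, -1.5, -3.8]
gripper_width: 0.652
grasp_force: 20.8
```

```bash
cat > wp.py <<'E'
from h import *
import cv2
o=bot.get_obs(); w=imaging.calibration("wrist"); im=imaging.read_camera("wrist"); cv2.imwrite("pics/w_%05d.png"%int(o["t"]*100),im[:,:,::-1])
p=o["eef_pos"]+[0,0,.021]; yaw=2*np.arctan2(o["tool_rot"][2],o["tool_rot"][1]); print(o["eef_pos"].round(4),o["contact_force"].round(1))
def W(b,t,gx=-26,gz=148):
    b=np.array(b)/1000-[gx/1000,0,gz/1000]; f=b[0]*np.cos(t)+b[2]*np.sin(t); v=-b[0]*np.sin(t)+b[2]*np.cos(t)
    return p+[f*np.cos(yaw)-b[1]*np.sin(yaw),f*np.sin(yaw)+b[1]*np.cos(yaw),v]
for d in(0,10,20,25,30,35,40,45):
    t=np.radians(d); print(d,[proj("w",W(b,t),w).round(0).tolist() for b in((51,0,172),(71,0,172),(71,0,118),(51,29,160),(51,-29,160),(52,0,0))])
for c in(300,320,340): print(c,[int(v) for v in im[0:400:8,c].mean(axis=1)])
hsv=cv2.cvtColor(im,cv2.COLOR_RGB2HSV); r=((hsv[...,1]>150)&((hsv[...,0]<6)|(hsv[...,0]>174))&(im[...,0]>60)).astype(np.uint8)
n,l,st,ce=cv2.connectedComponentsWithStats(r); print("red",[(st[i].tolist()) for i in range(1,n) if st[i,4]>30])
E
python3 wp.py
```

```text
[ 0.5829 -0.0813  0.1428] [-0.1 -1.5 -3.8]
0 [[317.0, 115.0], [317.0, 33.0], [318.0, 52.0], [220.0, 112.0], [414.0, 112.0], [318.0, 95.0]]
10 [[317.0, 101.0], [317.0, 31.0], [318.0, 72.0], [231.0, 106.0], [404.0, 106.0], [318.0, 131.0]]
20 [[317.0, 98.0], [317.0, 40.0], [318.0, 93.0], [240.0, 108.0], [395.0, 108.0], [318.0, 165.0]]
25 [[317.0, 99.0], [317.0, 46.0], [318.0, 104.0], [243.0, 111.0], [392.0, 111.0], [318.0, 182.0]]
30 [[317.0, 102.0], [318.0, 54.0], [318.0, 116.0], [247.0, 116.0], [388.0, 116.0], [318.0, 198.0]]
35 [[317.0, 106.0], [318.0, 63.0], [318.0, 127.0], [250.0, 121.0], [385.0, 121.0], [318.0, 215.0]]
40 [[318.0, 111.0], [318.0, 73.0], [318.0, 139.0], [253.0, 127.0], [382.0, 127.0], [318.0, 232.0]]
45 [[318.0, 117.0], [318.0, 83.0], [318.0, 151.0], [255.0, 134.0], [380.0, 134.0], [318.0, 248.0]]
300 [176, 174, 169, 65, 210, 38, 39, 32, 35, 37, 177, 211, 203, 209, 210, 60, 55, 56, 55, 62, 59, 55, 52, 62, 64, 64, 60, 64, 59, 62, 65, 65, 65, 63, 63, 67, 62, 62, 65, 65, 60, 65, 68, 66, 67, 65, 69, 67, 66, 68]
320 [35, 40, 32, 182, 71, 182, 186, 186, 184, 187, 171, 210, 206, 208, 211, 47, 54, 56, 52, 53, 59, 53, 59, 59, 59, 63, 65, 62, 61, 63, 62, 66, 55, 61, 64, 70, 67, 66, 66, 66, 68, 67, 65, 66, 70, 67, 68, 69, 70, 69]
340 [178, 178, 146, 36, 39, 37, 36, 38, 35, 217, 175, 212, 208, 210, 213, 51, 53, 56, 58, 56, 55, 54, 66, 57, 58, 58, 66, 65, 62, 59, 65, 62, 61, 67, 65, 70, 72, 69, 69, 65, 70, 66, 71, 72, 70, 63, 69, 72, 70, 70]
red [[583, 387, 57, 13, 389]]
```

Run:
```python
from h import *
import cv2,glob
f=sorted(glob.glob("pics/w_*.png"))[-1]; im=cv2.imread(f)[:,:,::-1]; g=im.mean(axis=2)
print("col310-330 rows 66..126",[int(v) for v in g[66:126:2,308:333].mean(axis=1)])
for r in(88,96,104,112): print(r,"".join("#" if v>150 else "." for v in g[r,200:440:3]))
for r in(130,180,230): print(r,"".join("#" if v<90 else "." for v in g[r,200:440:3]))
# edges
k=np.abs(np.diff(g[60:130,308:333].mean(axis=1))); print([(60+i,int(k[i])) for i in np.argsort(-k)[:6]])
k=np.diff(g[100:112].mean(axis=0)); print([(i,int(k[i])) for i in np.argsort(-np.abs(k))[:12]])
```

```text
col310-330 rows 66..126 [183, 183, 183, 184, 184, 184, 155, 172, 187, 203, 207, 211, 213, 212, 210, 207, 206, 206, 207, 208, 209, 211, 210, 210, 213, 62, 49, 55, 55, 56]
88 .................##############################################.................
96 .................##############################################.................
104 .................###############################################................
112 .................##############################################.................
130 .##############################################################################.
180 ..###########################################################################...
230 ................################################################................
[(np.int64(115), 116), (np.int64(114), 34), (np.int64(116), 19), (np.int64(77), 19), (np.int64(76), 9), (np.int64(79), 8)]
[(np.int64(438), 99), (np.int64(197), -74), (np.int64(196), -64), (np.int64(32), 62), (np.int64(390), -53), (np.int64(247), 53), (np.int64(439), 51), (np.int64(389), -51), (np.int64(33), 49), (np.int64(437), 47), (np.int64(248), 39), (np.int64(31), 35)]
```

```bash
cat > pit.py <<'E'
from h import *
import cv2
def pitch(verbose=True):
    o=bot.get_obs(); w=imaging.calibration("wrist"); g=imaging.read_camera("wrist").mean(axis=2)
    col=g[40:160,308:333].mean(axis=1); k=np.diff(col); jr=40+int(np.argmin(k))+.5
    s=jr-40-.5; fr=40+int(np.argmax(np.abs(k[int(s)-55:int(s)-20])))+int(s)-55
    row=np.diff(g[int(jr)-16:int(jr)-3].mean(axis=0)); L=200+int(np.argmax(row[200:300])); R=340+int(np.argmin(row[340:440]))
    p=o["eef_pos"]+[0,0,.019]; y=2*np.arctan2(o["tool_rot"][2],o["tool_rot"][1])
    def W(b,q):
        b=np.array(b)/1000-[q[1]/1000,0,q[2]/1000]; f=b[0]*np.cos(q[0])+b[2]*np.sin(q[0]); v=-b[0]*np.sin(q[0])+b[2]*np.cos(q[0])
        return p+[f*np.cos(y)-b[1]*np.sin(y),f*np.sin(y)+b[1]*np.cos(y),v]
    def r(q):
        a=[(proj("",W((51,0,172),q),w)[1]-jr)/1.5,(proj("",W((70,0,171),q),w)[1]-fr)/4,
           (proj("",W((61,-29,160),q),w)[0]-proj("",W((61,29,160),q),w)[0]-(R-L))/3]
        return a+[(q[1]+26)/4,(q[2]-150)/5]
    f=least_squares(r,[.5,-26,150]); J=np.linalg.inv(f.jac.T@f.jac)
    lens=W((75,0,145),f.x); t=f.x[0]; dv=np.array([np.cos(t)*np.cos(y),np.cos(t)*np.sin(y),-np.sin(t)])
    print("rows",jr,fr,"cols",L,R,"pitch",np.degrees(t).round(1),"+-",np.degrees(J[0,0]**.5).round(1),"gx,gz",f.x[1:].round(1),"res",f.fun.round(1))
    print("tcp",o["eef_pos"].round(4),"F",o["contact_force"].round(1),"lens",lens.round(4),"yaw",np.degrees(y).round(1))
    T=np.array([.596,-.004,.022]); v=T-lens; D=np.linalg.norm(v); print("dist",D.round(3),"aim err deg",np.degrees(np.arccos(v@dv/D)).round(1),"want tcp",(o["eef_pos"]+T-.25*dv-lens).round(4))
pitch()
E
python3 pit.py
```

```text
rows 115.5 76 cols 247 390 pitch 27.3 +- 3.6 gx,gz [-20.4 150. ] res [ 0.3 -1.4 -0.8  1.4 -0. ]
tcp [ 0.5829 -0.0816  0.1428] F [-0.  -0.9 -5.8] lens [ 5.963e-01 -2.000e-04  1.136e-01] yaw 80.7
dist 0.092 aim err deg 65.1 want tcp [ 0.5466 -0.3046  0.1658]
```

{"op": "carry_out", "data": {
  "targets": [
    [0,0,0,0,0],
    [0,0,0,0,-0.2],
    [0,0,-0.8,0,-0.2],
    [-0.5,0,-2,0,-0.2],
    [-1.5,0,-2,0,-0.2],
    [-3,0,-1.2,0,-0.2],
    [-3.5,0,0,0,-0.2],
    [-3.5,0,0,0,-0.2],
    [-3.5,0,0,0,-0.2],
    [-3,0,0,0,-0.2],
    [-2,0,0,0,-0.2],
    [0,0,0,0,-0.2]
  ],
  "force": 70
}}

```text
t: 23.55
eef_pos: [0.5475, -0.2897, 0.2034]
tool_rot: [0.001, 0.765, 0.644, -0.001]
contact_force: [0.0, -0.6, -5.3]
gripper_width: 0.651
grasp_force: 66.8
```

```bash
python3 pit.py
python3 - <<'E'
from h import *
import cv2
o=bot.get_obs(); S={n:imaging.read_camera(n) for n in("scene","side")}
for n in S: cv2.imwrite(f"pics/{n}_aim.png",S[n][:,:,::-1])
p=o["eef_pos"]+[0,0,.019]; y=2*np.arctan2(o["tool_rot"][2],o["tool_rot"][1])
def W(b,t,gx=-24,gz=149):
    b=np.array(b)/1000-[gx/1000,0,gz/1000]; f=b[0]*np.cos(t)+b[2]*np.sin(t); v=-b[0]*np.sin(t)+b[2]*np.cos(t)
    return p+[f*np.cos(y)-b[1]*np.sin(y),f*np.sin(y)+b[1]*np.cos(y),v]
def hull(n,t):
    B=[(x,yy,z) for x in(-52,52) for yy in(-36,36) for z in(1,28)]; H=[(x,yy,z) for x in(-59,71) for yy in(-28,28) for z in(119,170)]
    m=np.zeros((400,640),np.uint8)
    for q in(B,H): cv2.fillConvexPoly(m,cv2.convexHull(np.array([proj(n,W(b,t)) for b in q]).round().astype(np.int32)),1)
    return m
for n in S:
    g=S[n].max(axis=2)
    for d in range(15,56,5):
        m=hull(n,np.radians(d)); ring=cv2.dilate(m,np.ones((9,9),np.uint8))-m; inn=m-cv2.erode(m,np.ones((9,9),np.uint8))
        print(n,d,"in dark",round((g[m>0]<75).mean(),3),"rim-in",round((g[inn>0]<75).mean(),3),"rim-out dark",round((g[ring>0]<75).mean(),3))
E
```

```text
rows 115.5 76 cols 249 388 pitch 29.6 +- 3.6 gx,gz [-21.2 150.4] res [ 0.2 -0.9 -0.6  1.2  0.1]
tcp [ 0.5475 -0.2897  0.2034] F [ 0.  -0.6 -5.3] lens [ 0.5612 -0.2099  0.1701] yaw 80.2
dist 0.256 aim err deg 5.7 want tcp [ 0.5455 -0.2979  0.1788]
scene 15 in dark 0.877 rim-in 0.793 rim-out dark 0.682
scene 20 in dark 0.88 rim-in 0.787 rim-out dark 0.65
scene 25 in dark 0.895 rim-in 0.825 rim-out dark 0.627
scene 30 in dark 0.901 rim-in 0.822 rim-out dark 0.582
scene 35 in dark 0.913 rim-in 0.847 rim-out dark 0.508
scene 40 in dark 0.884 rim-in 0.761 rim-out dark 0.518
scene 45 in dark 0.855 rim-in 0.739 rim-out dark 0.518
scene 50 in dark 0.823 rim-in 0.718 rim-out dark 0.527
scene 55 in dark 0.796 rim-in 0.705 rim-out dark 0.536
side 15 in dark 0.829 rim-in 0.734 rim-out dark 0.459
side 20 in dark 0.866 rim-in 0.768 rim-out dark 0.441
side 25 in dark 0.888 rim-in 0.775 rim-out dark 0.37
side 30 in dark 0.916 rim-in 0.822 rim-out dark 0.321
side 35 in dark 0.902 rim-in 0.799 rim-out dark 0.327
side 40 in dark 0.852 rim-in 0.703 rim-out dark 0.355
side 45 in dark 0.812 rim-in 0.655 rim-out dark 0.366
side 50 in dark 0.767 rim-in 0.617 rim-out dark 0.395
side 55 in dark 0.734 rim-in 0.602 rim-out dark 0.402
```

Run:
```python
from h import *
import cv2,itertools
o=bot.get_obs(); S={n:cv2.imread(f"pics/{n}_aim.png") for n in("scene","side")}
p=o["eef_pos"]+[0,0,.019]; y0=2*np.arctan2(o["tool_rot"][2],o["tool_rot"][1])
def W(b,t,gx,gz,y):
    b=np.array(b)/1000-[gx/1000,0,gz/1000]; f=b[0]*np.cos(t)+b[2]*np.sin(t); v=-b[0]*np.sin(t)+b[2]*np.cos(t)
    return p+[f*np.cos(y)-b[1]*np.sin(y),f*np.sin(y)+b[1]*np.cos(y),v]
B=[(x,yy,z) for x in(-52,52) for yy in(-36,36) for z in(1,26)]; H=[(x,yy,z) for x in(-59,50) for yy in(-28,28) for z in(119,171)]
D={n:(S[n].max(axis=2)<75) for n in S}
def score(a):
    s=0
    for n in S:
        m=np.zeros((400,640),np.uint8)
        for q in(B,H): cv2.fillConvexPoly(m,cv2.convexHull(np.array([proj(n,W(b,*a)) for b in q]).round().astype(np.int32)),1)
        r=cv2.dilate(m,np.ones((9,9),np.uint8))-m
        s+=D[n][m>0].mean()-.5*D[n][r>0].mean()
    return s
R=sorted([(score((np.radians(d),gx,gz,y0+np.radians(dy))),d,gx,gz,dy) for d,gx,gz,dy in itertools.product(range(26,43,2),(-30,-25,-20,-15),(144,149,154),(-4,0,4))],reverse=True)
for r in R[:10]: print(np.round(r,3))
top=np.array(R[:25]); print(top[:,1:].mean(0),top[:,1:].std(0))
```

```text
[  1.482  34.    -20.    144.     -4.   ]
[  1.475  36.    -20.    144.     -4.   ]
[  1.474  32.    -20.    149.     -4.   ]
[  1.469  34.    -20.    149.      0.   ]
[  1.467  34.    -20.    149.     -4.   ]
[  1.464  32.    -15.    149.     -4.   ]
[  1.462  32.    -20.    149.      0.   ]
[  1.46  32.   -15.   144.    -4.  ]
[  1.459  34.    -15.    144.     -4.   ]
[  1.453  30.    -15.    149.     -4.   ]
[ 33.68 -19.6  147.    -2.24] [2.16739475 3.44093011 2.44948974 1.98554778]
```

{"op": "carry_out", "data": {
  "targets": [
    [0.1,-0.4,0.3,0,-0.2],
    [0.2,-0.5,0.4,0,-0.2],
    [0,0,0,0,-0.2],
    [0,0,0,0,-0.2],
    [0,0,0,0,-0.2],
    [0,0,0,0,-0.2],
    [0,0,0,0,-0.2],
    [0,0,0,0,-0.2],
    [0,0,0,0,-0.2],
    [0,0,0,0,-0.2]
  ]
}}

```text
t: 24.7
eef_pos: [0.5409, -0.2805, 0.1959]
tool_rot: [0.0, 0.763, 0.647, 0.0]
contact_force: [0.4, -0.9, -5.0]
gripper_width: 0.649
grasp_force: 67.3
```

```bash
python3 pit.py; python3 ring.py
python3 - <<'E'
from h import *
o=bot.get_obs(); y=2*np.arctan2(o["tool_rot"][2],o["tool_rot"][1])
T=np.array([.596,-.004,.022])
for P,gx,gz,dy in((33.5,-20.5,148,-2),(33.5,-20.5,148,0),(31,-20,149,-2),(36,-21,146,-2)):
    t=np.radians(P); Y=y+np.radians(dy); b=np.array([75-gx,145-gz])/1000
    h=b[0]*np.cos(t)+b[1]*np.sin(t); v=-b[0]*np.sin(t)+b[1]*np.cos(t)
    lens=o["eef_pos"]+[h*np.cos(Y),h*np.sin(Y),.019+v]; d=np.array([np.cos(t)*np.cos(Y),np.cos(t)*np.sin(Y),-np.sin(t)]); D=T-lens
    print(P,dy,"dist",np.linalg.norm(D).round(3),"slant to rod",np.degrees(np.arcsin(-D[2]/np.linalg.norm(D))).round(1),"miss mm",((d*(D@d)-D)*1000).round(1), "ring px pred",proj("scene",lens).round(1))
E
```

```text
rows 115.5 76 cols 249 388 pitch 29.5 +- 3.6 gx,gz [-21.1 150.5] res [ 0.2 -0.9 -0.6  1.2  0.1]
tcp [ 0.5409 -0.2805  0.1959] F [ 0.4 -0.9 -5. ] lens [ 0.5541 -0.2006  0.1628] yaw 80.6
dist 0.245 aim err deg 6.0 want tcp [ 0.5472 -0.2986  0.1781]
tcp [ 0.5408 -0.2805  0.1959] F [ 0.1  0.7 -6. ] tq [ 0.09  0.02 -0.03] ring [(np.float64(8.403247470410887), np.int32(29), array([212.6, 187.5])), (np.float64(110.05241477968686), np.int32(615), array([318.7, 186.4]))] pitch,yaw [12.3 72.5] tool yaw 80.6
[ 0.5704 -0.187   0.1925]
33.5 -2 dist 0.246 slant to rod 34.0 miss mm [0.8 1.1 1.9] ring px pred [210.8 191.1]
33.5 0 dist 0.246 slant to rod 34.0 miss mm [-8.9  2.8  1.9] ring px pred [211.4 190.3]
31 -2 dist 0.247 slant to rod 34.7 miss mm [ 2.2  8.  13.8] ring px pred [211.  190.5]
36 -2 dist 0.246 slant to rod 33.5 miss mm [-0.7 -6.3 -8.6] ring px pred [210.6 191.5]
```

The aim is good: about 25 cm away, slant 34°, and a miss of a few millimetres. I'll hold a bit longer for margin, then move over the mat and lower.

{"op": "carry_out", "data": {
  "targets": [
    [0,0,0,0,-0.2],
    [0,0,0,0,-0.2],
    [0,0,0,0,-0.2],
    [0,0,0,0,-0.2],
    [0,0,0,0,-0.2],
    [0,0,0,0,-0.2],
    [0,0,0,0,-0.2],
    [0,0,0,0,-0.2]
  ]
}}

```text
t: 25.6
eef_pos: [0.5409, -0.2805, 0.1959]
tool_rot: [0.0, 0.763, 0.647, 0.0]
contact_force: [-0.7, -0.5, -5.3]
gripper_width: 0.654
grasp_force: 67.3
```

{"op": "carry_out", "data": {
  "targets": [
    [1,-0.6,0,0,-0.2],
    [1.6,-0.8,0,0,-0.2],
    [1.1,-0.7,0.8,0,-0.2],
    [0.3,0,1.5,0,-0.2],
    [0,0,1.4,0,-0.2],
    [0,0,0.8,0,-0.2],
    [0,0,0.5,0,-0.2],
    [0,0,0.3,0,-0.2],
    [0,0,0.1,0,-0.2],
    [0,0,0,0,-0.2]
  ]
}}

```text
t: 26.6
eef_pos: [0.5264, -0.2369, 0.1472]
tool_rot: [-0.001, 0.763, 0.646, 0.0]
contact_force: [-13.0, 8.3, 39.2]
gripper_width: 0.644
grasp_force: 73.0
```

{"op": "carry_out", "data": {
  "targets": [
    [0,0,-0.25,0,-0.2],
    [0,0,-0.1,0,-0.2],
    [0,0,0,0,-0.2]
  ]
}}

```text
t: 26.9
eef_pos: [0.5262, -0.2371, 0.1475]
tool_rot: [-0.001, 0.763, 0.646, 0.0]
contact_force: [-6.8, 3.7, 13.2]
gripper_width: 0.647
grasp_force: 69.9
```

{"op": "carry_out", "data": {
  "targets": [
    [0,0,-0.05,0,0.28],
    [0,0,0,0,0.3],
    [0,0,0,0,0.3],
    [-0.4,0,-0.03,0,0.3],
    [-0.7,0,-0.03,0,0.3],
    [-0.7,0,0,0,0.3],
    [-0.7,0,0.02,0,0.3],
    [0,0,0,0,0.3]
  ],
  "force": 20
}}

```text
t: 27.7
eef_pos: [0.5227, -0.2635, 0.1481]
tool_rot: [0.0, 0.763, 0.646, 0.0]
contact_force: [-5.3, 1.6, 9.1]
gripper_width: 0.652
grasp_force: 38.3
```

```bash
python3 pit.py; python3 ring.py
```

```text
rows 59.5 9 cols 201 414 pitch 6.9 +- 2.6 gx,gz [-35.  134.7] res [ 2.6 -6.2 -2.9 -2.3 -3.1]
tcp [ 0.5227 -0.2635  0.1481] F [-5.3  1.6  9.1] lens [ 0.541  -0.1545  0.164 ] yaw 80.5
dist 0.214 aim err deg 35.8 want tcp [ 0.5367 -0.3577  0.0364]
tcp [ 0.5227 -0.2633  0.1481] F [-3.9  0.4  8.1] tq [0.38 1.32 0.02] ring [(np.float64(6.651194157715946), np.int32(16), array([227.5, 194. ])), (np.float64(95.87935152326882), np.int32(614), array([318.8, 186.4]))] pitch,yaw [ 8.8 74.4] tool yaw 80.5
[ 0.5495 -0.1676  0.1508]
```

{"op": "carry_out", "data": {
  "targets": [
    [-0.7,0,0.05,0,0.3],
    [-0.7,0,0.06,0,0.3],
    [-0.7,0,0.08,0,0.3],
    [-0.7,0,0.11,0,0.3],
    [-0.7,0,0.14,0,0.3],
    [0,0,0,0,0.3]
  ]
}}

```text
t: 28.4
eef_pos: [0.5166, -0.2985, 0.1428]
tool_rot: [0.001, 0.763, 0.646, -0.0]
contact_force: [-3.6, -0.5, 7.6]
gripper_width: 0.651
grasp_force: 38.1
```

```bash
python3 ring.py
```

```text
tcp [ 0.5166 -0.2985  0.1428] F [-3.6 -0.5  7.6] tq [0.15 1.14 0.15] ring [(np.float64(4.4776499501750955), np.int32(39), array([214.7, 186.8])), (np.float64(108.46118952919969), np.int32(615), array([318.7, 186.4]))] pitch,yaw [ 1.3 75.9] tool yaw 80.5
[ 0.5412 -0.2007  0.1585]
```

{"op": "carry_out", "data": {
  "targets": [
    [-0.7,0,0.22,0,0.3],
    [-0.7,0,0.26,0,0.3],
    [-0.7,0,0.29,0,0.3],
    [-0.7,0,0.32,0,0.3],
    [-0.3,0,0.15,0,0.3],
    [0,0,0,0,0.3]
  ]
}}

```text
t: 29.05
eef_pos: [0.5115, -0.3294, 0.131]
tool_rot: [0.001, 0.763, 0.646, -0.0]
contact_force: [-5.9, -1.8, 9.9]
gripper_width: 0.652
grasp_force: 38.5
```

```bash
python3 ring.py
```

```text
tcp [ 0.5115 -0.3294  0.131 ] F [-5.9 -1.8  9.9] tq [0.02 1.35 0.02] ring [(np.float64(5.492744894223831), np.int32(34), array([202.5, 180.9])), (np.float64(118.56037219401668), np.int32(613), array([318.7, 186.4]))] pitch,yaw [-9.1 76.3] tool yaw 80.5
[ 0.5352 -0.232   0.165 ]
```

{"op": "carry_out", "data": {
  "targets": [
    [0,0,0.05,0,0.31],
    [0,0,0,0,0.33],
    [0,0,0,0,0.36],
    [0,0,0,0,0.42],
    [0,0,0,0,0.6],
    [0,0,0,0,0.9],
    [0,0,0,0,1],
    [0,0,0,0,1]
  ]
}}

```text
t: 29.9
eef_pos: [0.5119, -0.3273, 0.129]
tool_rot: [0.0, 0.763, 0.647, 0.0]
contact_force: [-0.4, 0.8, 1.0]
gripper_width: 1.002
grasp_force: 0.0
```

```bash
python3 ring.py
```

```text
tcp [ 0.5119 -0.3273  0.129 ] F [-0.4  0.8  1. ] tq [ 0.04  0.   -0.03] ring [(np.float64(6.564370937607309), np.int32(29), array([202.9, 180.3])), (np.float64(117.63914457601311), np.int32(614), array([318.8, 186.4]))] pitch,yaw [-11.6  76.6] tool yaw 80.6
[ 0.535  -0.2305  0.1673]
```

Released and standing. I'll rise and check by code from the wrist camera.

{"op": "carry_out", "data": {
  "targets": [
    [0,0,-1,0,1],
    [0,0,-3,0,1],
    [0,0,-5,0,1],
    [0,0,-5,0,1],
    [0,0,-4,0,1],
    [-3,0,-2,0,1],
    [-3,0,0,0,1],
    [0,0,0,0,1],
    [0,0,0,0,1]
  ]
}}

```text
t: 30.85
eef_pos: [0.5015, -0.387, 0.3294]
tool_rot: [-0.0, 0.763, 0.646, 0.0]
contact_force: [0.1, 0.9, 0.1]
gripper_width: 1.002
grasp_force: 0.0
```

Run:
```python
from h import *
import cv2,itertools
o=bot.get_obs(); print(o["eef_pos"].round(3))
w=imaging.calibration("wrist"); C["w"]=w
S={n:imaging.read_camera("wrist" if n=="w" else n) for n in("scene","side","w")}
for n in S: cv2.imwrite(f"pics/{n}_end.png",S[n][:,:,::-1])
D={n:(S[n].max(axis=2)<85) for n in S}
B=[(x,yy,z) for x in(-52,52) for yy in(-36,36) for z in(1,26)]; H=[(x,yy,z) for x in(-59,50) for yy in(-28,28) for z in(119,171)]
def score(a,cams=("scene","side","w")):
    x,y,yaw,t=a; s=0
    def W(b):
        b=np.array(b)/1000; f=b[0]*np.cos(t)+b[2]*np.sin(t); v=-b[0]*np.sin(t)+b[2]*np.cos(t)
        return [x+f*np.cos(yaw)-b[1]*np.sin(yaw),y+f*np.sin(yaw)+b[1]*np.cos(yaw),.005+v]
    for n in cams:
        m=np.zeros((400,640),np.uint8)
        for q in(B,H): cv2.fillConvexPoly(m,cv2.convexHull(np.array([proj(n,W(b)) for b in q]).round().astype(np.int32)),1)
        r=cv2.dilate(m,np.ones((9,9),np.uint8))-m; s+=D[n][m>0].mean()-.5*D[n][r>0].mean()
    return s
R=sorted([(score((x,y,np.radians(a),np.radians(t))),x,y,a,t) for x,y,a,t in itertools.product(np.arange(.497,.535,.006),np.arange(-.327,-.289,.006),(72,76,80,84),(-5,0,5))],reverse=True)
for r in R[:5]: print(np.round(r,3))
T=np.array(R[:20]); print(T[:,1:].mean(0).round(4))
```

```text
[ 0.502 -0.387  0.329]
[ 2.371  0.515 -0.303 80.     0.   ]
[ 2.353  0.515 -0.309 80.     0.   ]
[ 2.337  0.515 -0.309 80.     5.   ]
[ 2.324  0.515 -0.303 84.     0.   ]
[ 2.322  0.515 -0.315 80.     5.   ]
[ 0.5144 -0.3084 79.      2.25  ]
```

Run:
```python
from h import *
import cv2
for n in("scene","side"):
    a=cv2.imread(f"pics/{n}3.png").astype(int); b=cv2.imread(f"pics/{n}_end.png").astype(int)
    x0,x1,y0,y1=(240,345,215,302) if n=="scene" else (315,396,185,246)
    d=np.abs(a-b).max(axis=2); print(n,"plate changed px",(d[y0:y1,x0:x1]>40).sum())
    m=(d>50).astype(np.uint8); k,l,s,c=cv2.connectedComponentsWithStats(cv2.morphologyEx(m,cv2.MORPH_OPEN,np.ones((3,3),np.uint8))); print([s[i].tolist() for i in range(1,k) if s[i,4]>25])
    t=np.radians(81.2); print([proj(n,[.596+l*np.cos(t),-.004+l*np.sin(t),.032]).round(0).tolist() for l in(-.056,.056)])
```

```text
scene plate changed px 27
[[60, 0, 17, 14, 141], [317, 15, 4, 9, 32], [356, 29, 4, 8, 27], [117, 45, 75, 76, 2619], [130, 52, 7, 4, 26], [111, 54, 10, 13, 87], [340, 55, 5, 6, 28], [84, 62, 32, 54, 782], [174, 152, 24, 13, 195], [152, 156, 20, 21, 223], [196, 170, 16, 19, 180], [151, 189, 20, 15, 201], [195, 190, 6, 7, 30]]
[[272.0, 244.0], [315.0, 258.0]]
side plate changed px 822
[[128, 0, 6, 62, 266], [176, 0, 18, 16, 183], [333, 0, 144, 113, 4804], [392, 29, 13, 7, 62], [361, 41, 11, 3, 33], [389, 43, 34, 19, 381], [324, 65, 78, 134, 3720], [393, 87, 7, 5, 33], [128, 99, 6, 15, 78], [396, 121, 63, 113, 3906], [130, 137, 6, 16, 84], [132, 160, 18, 53, 335], [60, 167, 6, 13, 42], [52, 187, 22, 54, 378], [90, 186, 36, 11, 186], [88, 192, 13, 3, 39], [100, 198, 19, 14, 100], [94, 201, 15, 11, 60], [67, 202, 8, 9, 38], [127, 205, 11, 20, 144], [387, 204, 12, 16, 91], [356, 216, 55, 69, 1025], [393, 247, 29, 33, 577], [395, 281, 10, 12, 90], [355, 294, 13, 31, 165], [395, 295, 11, 19, 119], [370, 316, 32, 13, 206]]
[[361.0, 221.0], [350.0, 194.0]]
```

```bash
python3 -c "
from station import bot
print(bot.hand_in())"
```

```text
the job is handed in; nothing more can be done
None
```

Handed in at about 31 s, result not shown: the long rod lies flat mid-plate, the scanner was aimed from about 25 cm at an estimated 34° slant for over 1 s (±2–3°, measured by code), and it stands upright within about 5 mm of its mat's centre, but turned about 80° from its first heading.

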